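# Fit the snap ring of a phone turntable with pliers and hold it spread at its groove

## Robot

A 6-joint arm with a two-finger parallel gripper is mounted at the origin on a cart in front of the work surface, level with it; the furniture and walls round the work are solid. World frame = base frame: x ahead of the robot, y to its left, z up, the work surface at z = 0. Lengths are in m, angles in rad, forces in N, time in s.
With the tool pointing down it reaches from about 0.35 to 0.975 m from the base axis. Payload 4.9 kg.
Tool frame: the origin (TCP) lies on the mounting face of the last link; the fingertips stand 173 mm ahead of it and the grasp point (between the pads) lies 155 mm ahead of it (tcp_to_grasp is the distance from the TCP to the grasp point, in m); z points along the fingers, y is the line along which they close (so a half turn about z gives the same grasp; the last joint's range is limited). The gripper opens to 85 mm and grips with 20 to 120 N. Pads are 22 mm wide; open, the fingers measure 114 mm over their backs; the gripper's body (76 mm by 85 mm) begins 54 mm behind the grasp point. The pads swing forward as they close: fully open they stand 13 mm farther back than shut.
Start: joints at [-1.421, 0.053, 1.613, -0, 1.476, -0.119], TCP at [0.166, -0.603, 0.405] pointing down, gripper open.
Joint ranges: [-3.01, 3.01], [-1.01, 2.22], [0.06, 2.58], [-1.02, 4.17], [0.09, 2.62], [-3.14, 3.14]. Speed limits (rad/s): [2.57, 2.57, 3.14, 3.14, 3.14, 3.14].

## Interface

Orientations are given as a rotation vector (axis times angle).
In Python, from station import get_obs, get_image, calibration, finish_job, tcp_to_grasp gives the robot as it stands. The module is installed in compiled form; this text tells all that it offers.
- The arm moves only by the tool arm_command, never from a script. Its argument "plan" is a list that holds one entry, the list of rows, each a list of 6 numbers: the shift along the tool's x, y, z in cm, then the turn, a rotation vector about the tool's x, y, z in rad. A call has 1 to 12 rows; each row is the pose to reach, as a shift and turn from the pose commanded when the call began, along the tool's axes at that moment; what a row does not reach only later rows make up. A row lasts 1/12 s, in which the tool goes at most 41.7 mm and 7.16 degrees, less where a joint would pass 70% of its speed; a pose out of reach is approached as far as the arm can. A call with a gripper value outside its range is refused whole. "gripper" is the closure, from -1 (fully open) to 1 (shut), set as the call begins (left out, the last holds). The fingers move at their own pace and stop on an object; "force" is the grip in N (left out, the last holds). Time passes only in rows, so rows that repeat a pose let the fingers close. It gives the time, the measured TCP pose, the force, the opening and the grip force at its end, in the units of the state.
- get_obs(): the state, without advancing time (a new reading comes with each control period).
- get_image(name): name is "scene" or "top" or "wrist"; returns (picture, depth): 384x512x3 uint8, blue, green, red; 384x512 float32, m along the optical axis (not along the pixel's ray), 0 where there is no reading.
- calibration(name): a dict with "fx", "fy", "cx", "cy" (pixels), "pose" (4x4, takes a point from camera to world coordinates). Camera axes: x right, y up, looking along -z (the intrinsics and any distortion apply to the point x, -y, -z); pixel columns grow to the right and rows downward; lengths in m; the calibration is good to about 2 mm. A picture is of the moment at which its call begins: read the wrist's pose just before it. calibration takes no time and is no camera call; for the wrist camera it gives the pose at the moment of the call.
- finish_job(): hands the job in; it is judged then, once.
The state is a dict: "t": time; "q": joint angles; "dq": joint speeds; "effort": joint torques, N m; "tool_pos": TCP position; "tool_rot": TCP orientation; "contact_force": force on the tool from outside, world axes, zero at the start; "wrist_torque": the same for the moment, N m; "opening": finger opening in m; "grip_force": force on a finger pad.
Only numpy, scipy, OpenCV 4.12 (cv2) and the standard library are available. Lean on these libraries where they do the work, as an engineer would, in place of code of your own. Each camera call takes 0.05 s, during which the arm holds its last target. There are 200 camera calls.

## Task

The spindle of this turntable base, from a rotating phone work stand, needs its snap ring: take the red-handled snap-ring pliers out of their stand by the two grips, put both tips down into the two eyes of the ring on the blue loading block, and squeeze so that the ring spreads and can be lifted off. Carry it spread over the spindle of the turntable and slide it down until it lies flat on the brass washer, level with the groove. Finish there still holding the pliers squeezed, with the ring spread wide enough to stand clear of the spindle: do not let it close or let go, because the washer's play is checked first, and leave the loose tweezers, phone and board holder where they lie.

Things in the scene. Friction and masses are not known exactly. Their poses are not given: they have to be found in the camera images.
- pliers: Straight external snap-ring pliers, steel, red grips, 150 g, upright with tips down in the stand. Origin: the pivot; z from tips to grips, y across the two halves, x along the pivot pin. Tip ends 65 mm below the pivot, grip tops 108 mm above. This body is half a (+y); half b turns on it. They hang by collars under the grips on the stand's top plate and come out straight up.
- pliers_jaw (a joint): Opening of the pliers, rad: 0 at rest, 0.40 fully squeezed (stop). A spring holds the grips apart: about 5 N to begin squeezing, 11 N at the stop, 18 N with the ring. Squeezing the grips spreads the tips. Width over the grip points: 51.6 mm at 0, less 82 mm per rad. Tip spacing: 24 mm between centres at 0, plus 61 mm per rad; each half leans by half the angle, so the tips splay out.
- grip_a (a point): Centre of the outer face of half a's grip (face 15 mm wide, grip zone 36 mm tall, grip top 26 mm above this point, 82 mm above the pivot). Grip the pliers from above across grip_a and grip_b; either way round serves.
- grip_b (a point): The same point on half b's grip.
- tip_a (a point): End of half a's pin tip: 3 mm thick, tapering to 1.6 mm, 6 mm long below an 8 mm wide shoulder that stops on top of the ring's eye. A grip width of 47 mm sets the tips about 27.5 mm apart, which fits the eyes of the relaxed ring.
- tip_b (a point): The same point on half b. Once squeezed inside the eyes the splayed tips keep the ring from falling off.
- pliers_stand: Black stand of the pliers, fixed: foot 70 x 100 mm, top plate 44 x 94 mm at 100 mm height with a slot 14 mm (x) by 46 mm (y) through which the jaws hang. Origin under its centre; its y lies along the pliers' y. The tips must be above 100 mm to be clear of it.
- ring: Dark steel snap ring, 3 mm thick, 31 mm inside and 40 mm outside diameter relaxed, a round eye at each end, 24 g. Origin: centre of its underside when relaxed; +x toward the gap between the eyes, z up. This body is arm a (+y); arm b turns on it at the back. It lies on the loading block round a steel boss 19 mm across, 2.5 mm high.
- ring_arm (a joint): Spread of the ring, rad: 0 relaxed, springy (about 15 N per rad at the eyes), at most 0.62. Eyes 26.1 mm apart at 0, 38 mm at 0.36, 43 mm at 0.52. It just fits round the 34 mm spindle at 0.29; with the pliers at their stop it reads about 0.51, with 1.3 mm of room all round. Over 0.34 counts as clear of the spindle.
- eye_a (a point): Centre of the hole in arm a's eye, at mid thickness (1.5 mm above the underside). Hole 5.5 mm wide, eye 10 mm wide outside.
- eye_b (a point): The same in arm b's eye. Spreading brings the eyes 3 to 4 mm nearer the back.
- ring_back (a point): Bending point at the middle of the ring's back, mid thickness, opposite the gap. With the ring spread, the spindle axis has to lie about 20 mm (19.3 at spread 0.32, 20.5 at 0.52) from here on the line toward the middle between the eyes.
- loading_block: Blue block, fixed, 64 x 84 x 18 mm, origin under its centre; holds the ring ready 18 mm above the bench. A slot 8.4 mm wide, 10 mm deep runs along y under both eyes (16.5 mm ahead of the centre in +x), so the tips can pass through the eyes.
- turntable: Turntable base without top plate, fixed: grey foot 140 mm across, aluminium flange 104 mm across at 28 mm height, hub 38 mm across, brass washer 40 mm across with its top at 47 mm, then the upright steel spindle 34 mm across, its groove just above the washer (4.2 mm wide, 2 mm deep), conical nose narrowing to 25 mm. Origin on the spindle axis, at the bench.
- groove (a point): On the spindle axis, 48.5 mm above the bench: the height of the ring's mid thickness when it lies on the washer.
- spindle_top (a point): On the spindle axis, top of the nose, 65.2 mm above the bench.
- tweezers: Loose steel tweezers, 135 mm long, lying on the bench; bystander.
- phone: Loose silver phone, 67 x 138 x 8 mm, lying on the bench; bystander.
- board_holder: Loose metal board holder, 70 x 128 x 18 mm, lying on the bench; bystander.
Mind the look-alikes: they are no part of the job. What is meant by the loading_block is not purple, and is the larger of those in its own colour.

How it is judged:
By the outcome, as a careful person would: the job done as asked, in the order asked, and still so for the second after the job is handed in, while the arm keeps its last pose, push and grip.
It also fails if it takes over 61 s, if anything falls off the work surface, if the arm or the gripper's body presses on something with over 40 N, if the wrist force passes 120 N, or if a joint passes its speed limit or range.

## Working session

There is one attempt and no reset: what is moved stays moved. The work goes in short steps, Python scripts to look and compute and a tool call to move; the robot and the scene stay as the last step left them, time stands still between calls to the robot, and variables do not carry over. Pictures are saved under pics/ and viewed, at most 10 in all, crops included, and the job is handed in when it is done.

Besides the shell and the picture viewer there is one more tool, called after "Request:" as a command line: name --argument value ..., lists and objects as JSON in quotes. arm_command: Moves the arm, as the interface text tells. Its arguments: {"type":"object","properties":{"plan":{"type":"array"},"gripper":{"type":"number"},"force":{"type":"number"}},"required":["plan"]}

```bash
mkdir -p pics; cat > h.py <<'E'
import numpy as np, cv2
from station import *
from scipy.spatial.transform import Rotation as R
def world(c,u,v,d):
    P=np.array([(u-c['cx'])/c['fx']*d, -(v-c['cy'])/c['fy']*d, -d,1.0]) if np.isscalar(u) else None
    return (np.array(c['pose'])@P)[:3]
def cloud(c,D):
    v,u=np.mgrid[0:D.shape[0],0:D.shape[1]]
    P=np.stack([(u-c['cx'])/c['fx']*D,-(v-c['cy'])/c['fy']*D,-D,np.ones_like(D)],-1)
    return (P@np.array(c['pose']).T)[...,:3]
def proj(c,p):
    q=np.linalg.inv(np.array(c['pose']))@np.append(p,1)
    return c['cx']+c['fx']*q[0]/-q[2], c['cy']-c['fy']*q[1]/-q[2]
E
python3 - <<'E'
from h import *
o=get_obs(); print({k:np.round(v,3) for k,v in o.items()}, tcp_to_grasp)
for n in('scene','top'):
    c=calibration(n); print(n,c)
    im,d=get_image(n); np.savez(n+'0.npz',im=im,d=d); cv2.imwrite(f'pics/{n}0.png',cv2.resize(im,(800,600)) )
E
```

```text
{'t': np.float64(0.0), 'q': array([-1.421,  0.053,  1.614,  0.   ,  1.476, -0.119]), 'dq': array([ 0.001,  0.   , -0.   ,  0.001,  0.001,  0.002]), 'effort': array([ 0.0000e+00, -3.9368e+01, -3.7017e+01, -0.0000e+00,  7.0000e-03,
        0.0000e+00]), 'tool_pos': array([ 0.166, -0.602,  0.403]), 'tool_rot': array([-3.111, -0.421,  0.   ]), 'contact_force': array([-0.158, -0.197,  0.62 ]), 'wrist_torque': array([-0.024,  0.025,  0.014]), 'grip_force': np.float64(0.0), 'opening': np.float64(0.085)} 0.1547
scene {'fx': 385.9613005124927, 'fy': 385.9613005124927, 'cx': 249.8748085477076, 'cy': 197.55792192943676, 'pose': array([[-0.71997718,  0.51414053, -0.46614631,  0.06472389],
       [-0.69396493, -0.53989327,  0.47636954,  0.51316516],
       [-0.00674837,  0.66646439,  0.74550633,  0.92931851],
       [ 0.        ,  0.        ,  0.        ,  1.        ]])}
top {'fx': 444.52501608984466, 'fy': 444.52501608984466, 'cx': 256.15154510094607, 'cy': 186.2538641569786, 'pose': array([[ 1.00345030e-02,  9.92412541e-01, -1.22542470e-01,
         3.71986593e-01],
       [-9.99846395e-01,  1.17189487e-02,  1.30327878e-02,
         1.28943954e-03],
       [ 1.43699709e-02,  1.22392870e-01,  9.92377695e-01,
         1.51487871e+00],
       [ 0.00000000e+00,  0.00000000e+00,  0.00000000e+00,
         1.00000000e+00]])}
```

View pics/scene0.png

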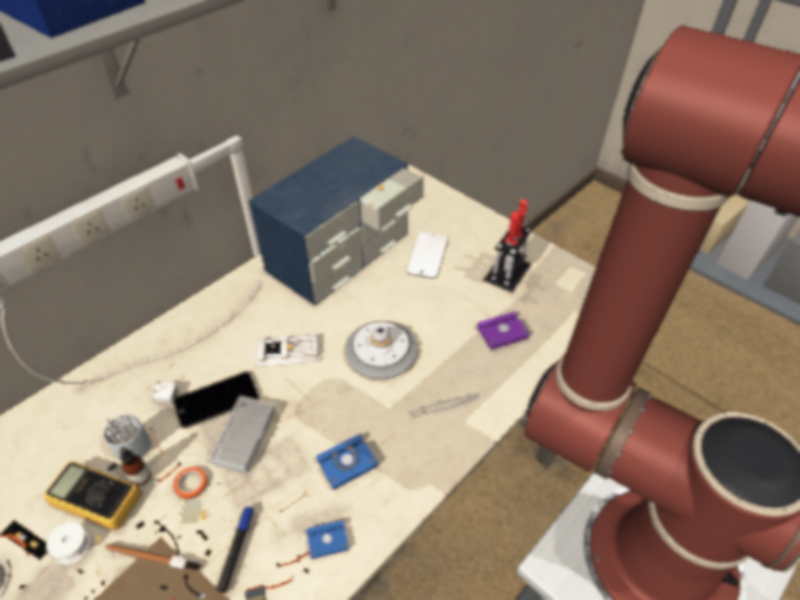

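View pics/top0.png

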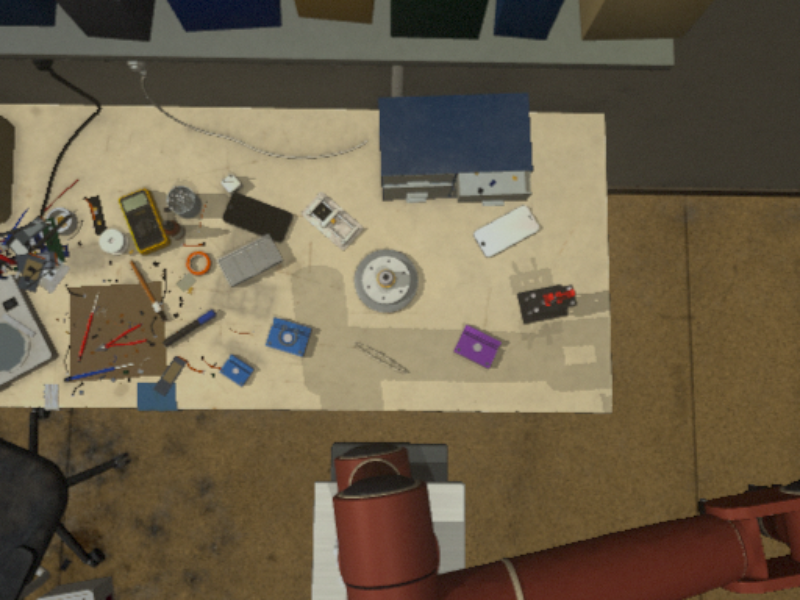

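The scene shows the pliers stand at about (510,255) and the large blue block at (347,460). In the top view the block is at (290,337), the turntable at (387,281) and the stand at (547,303).

```bash
python3 - <<'E'
from h import *
for n in('top','scene'):
    c=calibration(n); z=np.load(n+'0.npz'); im=z['im'].astype(int); P=cloud(c,z['d'])
    b,g,r=im[...,0],im[...,1],im[...,2]
    ok=(z['d']>0)&(P[...,0]>.3)&(P[...,0]<.9)&(abs(P[...,1])<.7)
    red=ok&(r>150)&(g<70)&(b<70)&(P[...,1]<-.2)&(P[...,2]>.12)&(P[...,2]<.26)
    Q=P[red]; print(n,'red',len(Q),Q.mean(0) if len(Q) else 0, Q.min(0),Q.max(0))
    (m,s,a)=cv2.minAreaRect(Q[:,:2].astype(np.float32)*1000); print(m,s,a)
    blk=ok&(r<70)&(g<70)&(b<70)&(P[...,1]<-.2)&(abs(P[...,2]-.1)<.012)
    Q=P[blk]
    if len(Q)>5: print('plate',len(Q),Q.mean(0),cv2.minAreaRect(Q[:,:2].astype(np.float32)*1000))
    bl=ok&(b>r+50)&(b>g+30)&(abs(P[...,2]-.018)<.02)&(P[...,0]<.6)
    k,l,st,ce=cv2.connectedComponentsWithStats(bl.astype(np.uint8))
    for i in range(1,k):
        if st[i,4]>60:
            Q=P[l==i]; print('blue/purple',st[i,4],Q.mean(0),np.median(Q[:,2]),cv2.minAreaRect(Q[:,:2].astype(np.float32)*1000))
    u,v=(387/1.5625,281/1.5625) if n=='top' else (381/1.5625,335/1.5625)
    S=P[int(v)-40:int(v)+40,int(u)-40:int(u)+40].reshape(-1,3)
    for lo,hi in((.022,.034),(.055,.075)):
        Q=S[(S[:,2]>lo)&(S[:,2]<hi)]; print('tt',len(Q),Q.mean(0),cv2.minEnclosingCircle(Q[:,:2].astype(np.float32)*1000))
E
```

```text
top red 21 [ 0.53505791 -0.328938    0.17742641] [ 0.52516657 -0.35215058  0.12374998] [ 0.54450661 -0.30387183  0.1857857 ]
(534.4174194335938, -327.9183044433594) (9.8493070602417, 48.918174743652344) 12.996124267578125
plate 197 [ 0.52935482 -0.32211512  0.1000018 ] ((533.5704345703125, -329.0069885253906), (43.9520378112793, 93.07699584960938), 12.689873695373535)
blue/purple 272 [0.45585133 0.22367815 0.01751959] 0.01797388829859725 ((455.7721862792969, 222.1620330810547), (82.48171997070312, 61.02079391479492), 73.47649383544922)
blue/purple 182 [0.38360033 0.33201698 0.01302033] 0.013263212941847513 ((383.17242431640625, 331.2807312011719), (56.680816650390625, 42.49246597290039), 56.89455032348633)
tt 603 [0.58109916 0.01297298 0.02809439] ((613.2540893554688, 27.213279724121094), 97.18904876708984)
tt 79 [0.57988713 0.01289994 0.06397488] ((580.8699951171875, 12.726659774780273), 16.711408615112305)
scene red 94 [ 0.53310839 -0.3251445   0.15630915] [ 0.52376512 -0.35473397  0.12221589] [ 0.54421149 -0.30116749  0.18232668]
(533.30810546875, -327.7596130371094) (12.084091186
[... 217 characters left out ...]
19697 0.22533283 0.0175414 ] 0.01826022203651878 ((456.070068359375, 223.1392822265625), (82.50067138671875, 63.217735290527344), 73.71183013916016)
blue/purple 69 [0.49533328 0.40013991 0.01901063] 0.018996127982485955 ((495.95770263671875, 399.5160827636719), (11.16382884979248, 32.87786865234375), 35.13123321533203)
blue/purple 398 [0.3829139  0.33181547 0.01216335] 0.01262675553062964 ((383.17169189453125, 331.7152099609375), (55.853736877441406, 44.13313293457031), 56.57426452636719)
tt 680 [0.59346671 0.01464315 0.02872723] ((656.11865234375, -12.664009094238281), 132.18991088867188)
tt 122 [0.62486185 0.01047207 0.0634077 ] ((665.9051513671875, -10.59439468383789), 105.09439849853516)
```

```bash
cat >> h.py <<'E'
def rel(p,ang):
    "shift (cm) and turn from present pose to TCP p with tool straight down, tool x at world angle ang (deg)"
    o=get_obs(); A=R.from_rotvec(o['tool_rot']); t=np.radians(ang)
    B=R.from_matrix(np.array([[np.cos(t),np.sin(t),0],[np.sin(t),-np.cos(t),0],[0,0,-1]]))
    print('shift cm',np.round(A.inv().apply(np.array(p)-o['tool_pos'])*100,2),'turn',np.round((A.inv()*B).as_rotvec(),4))
E
python3 -c "
from h import *
rel([.534,-.329,.40],12.8)
c=calibration('wrist');o=get_obs();A=R.from_rotvec(o['tool_rot']).as_matrix();P=c['pose'];print(A.T@(P[:3,3]-o['tool_pos']),A.T@P[:3,:3],c['fx'])"
```

```text
shift cm [ 42.74 -16.57   0.4 ] turn [-0.0019 -0.0002  0.0454]
[0.07874715 0.00063947 0.03098506] [[ 3.69135233e-04  9.52627743e-01  3.04138533e-01]
 [ 9.99999794e-01 -1.91943947e-04 -6.12497293e-04]
 [-5.25104363e-04  3.04138696e-01 -9.52627618e-01]] 337.572311182624
```

Request:
arm_command --plan '[[[1.5,-0.6,0,0,0,0],[4.5,-1.7,0,0,0,0.01],[8.5,-3.3,0,0,0,0.01],[12.5,-4.8,0,0,0,0.02],[16.5,-6.4,0.1,0,0,0.02],[20.5,-7.9,0.2,0,0,0.02],[24.5,-9.5,0.2,0,0,0.03],[28.5,-11.0,0.3,0,0,0.03],[32.5,-12.6,0.4,0,0,0.04],[36.5,-14.1,0.4,0,0,0.045],[40,-15.5,0.4,0,0,0.045],[42.7,-16.6,0.4,0,0,0.045]]]' --gripper -1 --force 40

```text
t: 1.1
tool_pos: [0.5355, -0.3261, 0.4004]
tool_rot: [-3.121, -0.353, -0.0]
contact_force: [-0.3, -0.5, -0.2]
opening: 0.0857
grip_force: 0.0
```

Request:
arm_command --plan '[[[0,0,0,0,0,0],[0,0,0,0,0,0],[0,0,0,0,0,0]]]'

```text
t: 1.35
tool_pos: [0.5335, -0.3285, 0.4003]
tool_rot: [-3.121, -0.352, 0.001]
contact_force: [0.7, -0.7, 0.4]
opening: 0.0856
grip_force: 0.0
```

```bash
python3 - <<'E'
from h import *
o=get_obs(); print(o['tool_pos'],o['t'])
c=calibration('wrist'); im,d=get_image('wrist'); np.savez('w1.npz',im=im,d=d); cv2.imwrite('pics/w1.png',cv2.resize(im,(800,600)))
P=cloud(c,d); i=im.astype(int); 
red=(i[...,2]>120)&(i[...,1]<70)&(i[...,0]<70)&(d>0)&(P[...,2]>.11)
Q=P[red]; print(len(Q),Q.min(0),Q.max(0)); T=Q[Q[:,2]>np.percentile(Q[:,2],98)-.004]; print('top',T.mean(0),cv2.minAreaRect(T[:,:2].astype(np.float32)*1000)); print(cv2.minAreaRect(Q[:,:2].astype(np.float32)*1000), np.percentile(Q[:,2],[50,90,98]))
rel([.534,-.329,.32],12.8)
E
```

```text
[ 0.53353456 -0.32853929  0.40026153] 1.35
421 [ 0.52651418 -0.3537803   0.11089301] [ 0.54671018 -0.30367806  0.18481225]
top [ 0.53665673 -0.32559231  0.18226327] ((536.6083984375, -329.64404296875), (11.544044494628906, 48.76457214355469), 12.209874153137207)
((536.18408203125, -329.10089111328125), (12.867563247680664, 50.03075408935547), 11.489765167236328) [0.18190411 0.1833003  0.18388261]
shift cm [0.1  0.01 8.04] turn [-0.0003  0.0007 -0.0001]
```

View pics/w1.png

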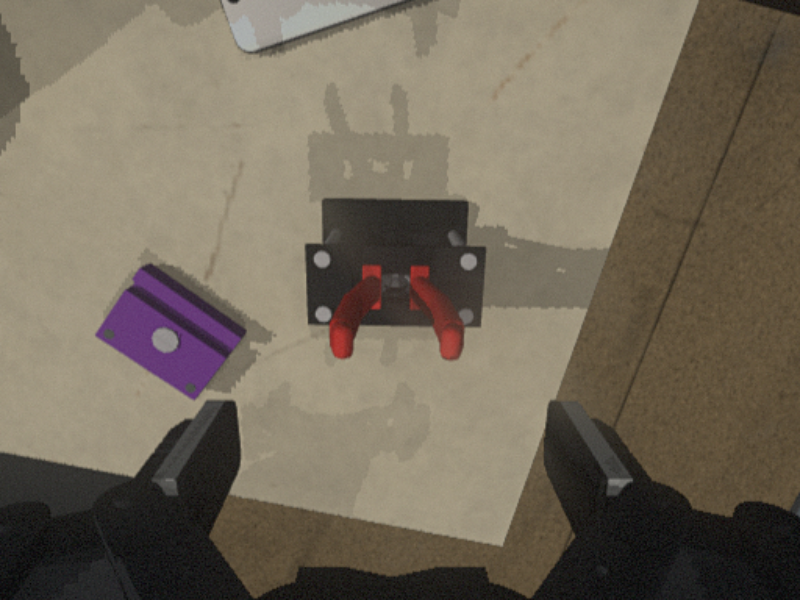

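The wrist view shows both red grips centred between the fingers, with tops at (342,345) and (452,345). Descending.

Request:
arm_command --plan '[[[0.1,0,1,0,0,0],[0.15,0,2.5,0,0,0],[0.15,0,4.5,0,0,0],[0.15,0,6.5,0,0,0],[0.15,0,8,0,0,0],[0.15,0,8.8,0,0,0],[0.15,0,9.1,0,0,0],[0.15,0,9.1,0,0,0],[0.15,0,9.1,0,0,0]]]'

```text
t: 2.15
tool_pos: [0.5352, -0.3291, 0.3105]
tool_rot: [3.121, 0.35, 0.001]
contact_force: [-0.5, 1.0, 0.3]
opening: 0.0856
grip_force: 0.0
```

Request:
arm_command --plan '[[[0,0,0,0,0,0],[0,0,0,0,0,0],[0,0,0,0,0,0],[0,0,0,0,0,0],[0,0,0,0,0,0],[0,0,0,0,0,0]]]' --gripper -0.1 --force 40

```text
t: 2.65
tool_pos: [0.5355, -0.3292, 0.3117]
tool_rot: [3.12, 0.351, 0.003]
contact_force: [0.5, -0.7, 4.8]
opening: 0.0474
grip_force: 5.9
```

Request:
arm_command --plan '[[[0,0,-0.5,0,0,0],[0,0,-1.5,0,0,0],[0,0,-2.7,0,0,0],[0,0,-4,0,0,0],[0,0,-5.5,0,0,0],[0,0,-7,0,0,0],[0,0,-8.5,0,0,0],[0,0,-10,0,0,0],[0,0,-11.5,0,0,0],[0,0,-12.5,0,0,0],[0,0,-13,0,0,0],[0,0,-13,0,0,0]]]'

```text
t: 3.65
tool_pos: [0.5352, -0.3289, 0.4417]
tool_rot: [3.12, 0.351, 0.003]
contact_force: [-0.5, 0.7, -1.6]
opening: 0.047
grip_force: 5.0
```

```bash
python3 - <<'E'
from h import *
o=get_obs(); print(o['tool_pos'],o['t'],o['grip_force'])
c=calibration('wrist'); im,d=get_image('wrist'); np.savez('w2.npz',im=im,d=d); cv2.imwrite('pics/w2.png',cv2.resize(im,(800,600)))
for ang in(-16.4,163.6): rel([.456,.2227,.44],ang)
E
```

```text
[ 0.53519252 -0.32890933  0.44171807] 3.65 5.021082067396492
shift cm [ 4.530e+00 -5.553e+01 -1.000e-02] turn [ 4.0e-04 -6.0e-04  5.1e-01]
shift cm [ 4.530e+00 -5.553e+01 -1.000e-02] turn [ 8.0000e-04  5.0000e-04 -2.6316e+00]
```

View pics/w2.png

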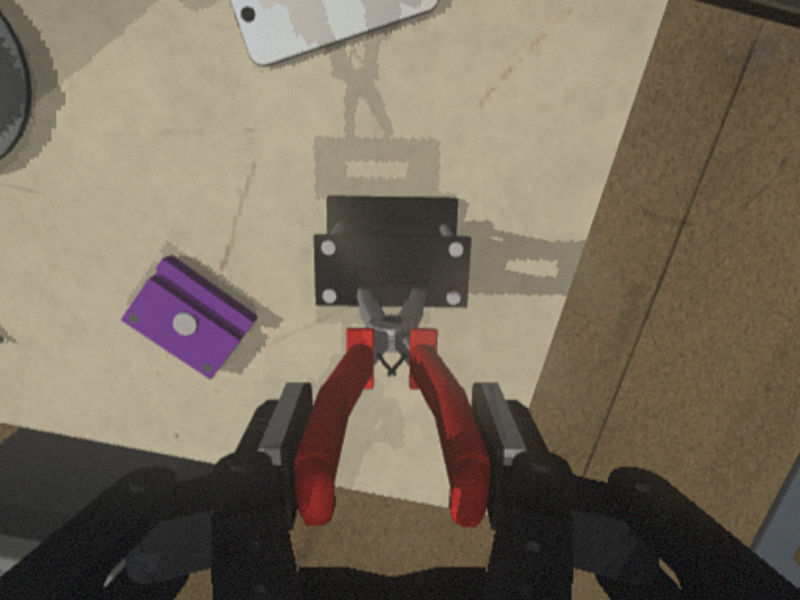

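Pliers are out, tips at (366,292) and (416,292). Moving above the blue block.

Request:
arm_command --plan '[[[0.1,-1.2,0,0,0,0.01],[0.4,-4,0,0,0,0.04],[0.7,-7.5,0,0,0,0.08],[1,-11,0,0,0,0.12],[1.2,-14.5,0,0,0,0.16],[1.5,-18,0,0,0,0.2],[1.8,-21.5,0,0,0,0.24],[2.1,-25,0,0,0,0.28],[2.4,-28.5,0,0,0,0.32],[2.7,-32,0,0,0,0.36],[2.9,-35,0,0,0,0.4],[3.0,-36.5,0,0,0,0.43]]]'

```text
t: 4.7
tool_pos: [0.4818, 0.0371, 0.4382]
tool_rot: [-3.124, 0.322, 0.004]
contact_force: [-0.1, 0.6, -1.1]
opening: 0.0471
grip_force: 5.0
```

```bash
python3 - <<'E'
from h import *
rel([.456,.2227,.44],-16.4)
E
```

```text
shift cm [ -6.31 -17.65  -0.14] turn [-0.001  0.003  0.081]
```

Request:
arm_command --plan '[[[-0.5,-1.5,0,0,0,0.01],[-1.5,-4,0,0,0,0.02],[-2.7,-7.5,0,0,0,0.04],[-3.9,-11,0,0,0,0.06],[-5,-14,-0.1,0,0,0.07],[-5.9,-16.4,-0.1,0,0,0.08],[-6.3,-17.6,-0.1,0,0,0.08],[-6.3,-17.6,-0.1,0,0,0.08],[-6.3,-17.6,-0.1,0,0,0.08],[-6.3,-17.6,-0.1,0,0,0.08]]]'

```text
t: 5.53
tool_pos: [0.4576, 0.2183, 0.44]
tool_rot: [3.108, -0.449, -0.001]
contact_force: [0.9, 0.1, -1.2]
opening: 0.0469
grip_force: 5.0
```

```bash
python3 - <<'E'
from h import *
o=get_obs(); print(o['tool_pos'],o['tool_rot'],o['t'],o['grip_force'])
c=calibration('wrist'); im,d=get_image('wrist'); np.savez('w3.npz',im=im,d=d,pose=c['pose']); 
cv2.imwrite('pics/w3.png',cv2.resize(im[70:340,80:440],(800,600),interpolation=cv2.INTER_CUBIC))
E
```

```text
[0.45758089 0.21832538 0.44004592] [ 3.10828838e+00 -4.48956999e-01 -1.35600292e-03] 5.5333 5.011333390139043
```

View pics/w3.png

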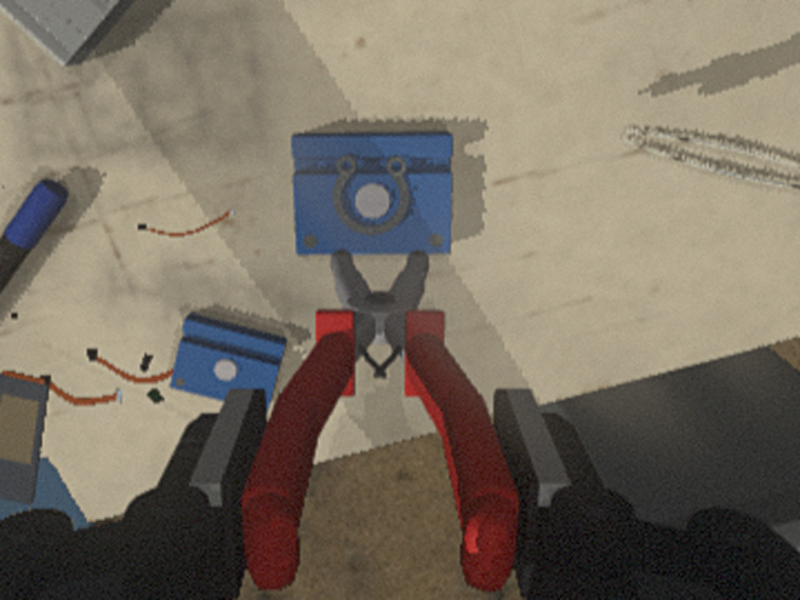

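The ring's eyes are at crop (346,167) and (396,165), with the gap toward tool +x. The jaw ends are at (342,255) and (418,255).

```bash
cat >> h.py <<'E'
def ray(c,u,v,z):
    P=np.array(c['pose']); d=P[:3,:3]@np.array([(u-c['cx'])/c['fx'],-(v-c['cy'])/c['fy'],-1]); return P[:3,3]+d*(z-P[2,3])/d[2]
def tooldown(o,p): return R.from_rotvec(o['tool_rot']).inv().apply(np.array(p)-o['tool_pos'])
E
python3 - <<'E'
from h import *
o=get_obs(); c=calibration('wrist'); z=np.load('w3.npz'); c['pose']=z['pose']; im,d=z['im'],z['d']
eyes=[ray(c,80+a/2.222,70+b/2.222,.0195) for a,b in((346,167),(396,165))]
for e in eyes: print('eye',e,'tool',tooldown(o,e)*1000)
m=(eyes[0]+eyes[1])/2; v=eyes[1]-eyes[0]; print('mid',m,'len',np.linalg.norm(v),'tool x ang',np.degrees(np.arctan2(v[1],v[0]))+90)
bc=np.array([.456,.2227]); t=np.radians(-16.4); print('nominal mid', bc+16.5e-3*np.array([np.cos(t),np.sin(t)]))
P=cloud(c,d)
T=R.from_rotvec(o['tool_rot']).inv().apply((P-o['tool_pos']).reshape(-1,3)).reshape(P.shape)*1000
s=(d>0)&(T[...,2]>240)&(T[...,2]<320)&(abs(T[...,0])<20)&(abs(T[...,1])<30)
Q=T[s]
for k in range(240,320,5):
    q=Q[(Q[:,2]>=k)&(Q[:,2]<k+5)]
    for n in(-1,1):
        w=q[q[:,1]*n>0]
        if len(w): print(k,n,len(w),np.round(w.mean(0),1),np.round(w.min(0),1),np.round(w.max(0),1))
for n in(-1,1):
    p=o['tool_pos']+R.from_rotvec(o['tool_rot']).apply([0,n*.0137,.302]); u,v=proj(c,p); print('tip px crop',(u-80)*2.222,(v-70)*2.222)
E
```

```text
eye [0.47550396 0.23012835 0.0195    ] tool [ 13.83815445 -16.97307173 420.70789206]
eye [0.46914136 0.20485339 0.0195    ] tool [ 14.90518569   9.0685705  420.72999648]
mid [0.47232266 0.21749087 0.0195    ] len 0.02606350272815919 tool x ang -14.129777735664788
nominal mid [0.47182868 0.21804137]
240 -1 20 [  5.2  -5.1 242.5] [  4.   -9.6 240.7] [  6.2  -0.3 244.9]
240 1 31 [  5.3   5.3 242.1] [  3.8   0.4 240.1] [  6.5   9.8 244.8]
245 -1 39 [  4.   -7.3 247.3] [ -0.9 -11.2 245. ] [  5.4  -0.3 249.9]
245 1 38 [  3.6   7.8 247.7] [ -1.8   0.4 245.3] [  5.4  11.5 250. ]
250 -1 40 [  3.3  -8.7 252.3] [ -2.  -12.2 250.1] [  5.1  -3.  254.9]
250 1 31 [  3.9   8.8 252.3] [  0.3   3.8 250. ] [  5.   12.4 255. ]
255 -1 34 [  3.8  -9.6 257.3] [ -0.7 -13.1 255.1] [  5.1  -4.5 259.7]
255 1 40 [  3.4   9.9 257.4] [ -2.3   4.6 255.1] [  5.   13.3 259.6]
260 -1 32 [  3.8 -10.4 262.5] [ -2.  -14.1 260.2] [  5.   -5.3 264.9]
260 1 31 [  3.7  10.7 262.6] [ -1.8   5.5 260.1] [  5.   14.3 264.8]
265 -1 27 [  3.6 -11.2 266.9] [ -2.1 -14.3 265.2] [  5.   -6.1 269.5]
265 1 27 [  3.7  11.4 267.1] [ -2. 
[... 257 characters left out ...]
2.6 277.4] [ -1.2   8.8 275.3] [  4.3  15.9 279.7]
280 -1 20 [  3.7 -13.  282.6] [  2.4 -16.  280.1] [  4.4  -8.9 285. ]
280 1 20 [  3.3  13.9 282.3] [ -0.6   9.8 280. ] [  4.2  16.1 284.9]
285 -1 18 [  2.9 -14.  287.6] [ -1.4 -17.  285.2] [  4.1  -9.7 289.8]
285 1 23 [  3.   14.2 287.5] [ -1.4  10.  285. ] [  4.1  17.2 289.8]
290 -1 15 [  3.7 -14.5 292.2] [  2.3 -17.4 290.1] [  4.4 -10.7 294.9]
290 1 11 [  3.8  14.1 292.3] [  2.5  10.9 290.2] [  4.3  17.4 294.2]
295 -1 5 [  3.  -12.2 296.1] [  1.2 -15.8 295.3] [  3.9 -10.1 297.1]
295 1 7 [  2.7  14.3 296.4] [  1.1  10.3 295.5] [  3.8  17.7 297.1]
tip px crop 342.120260763495 256.1473163675592
tip px crop 415.0205054269034 256.21379902228057
```

```bash
python3 - <<'E'
from h import *
rel([.4722,.2177,.335],-15)
E
```

```text
shift cm [ 1.4  -0.38 10.52] turn [ 0.0009  0.0005 -0.0258]
```

Request:
arm_command --plan '[[[0.2,0,1,0,0,-0.01],[0.5,-0.1,2.5,0,0,-0.02],[0.8,-0.2,4.5,0,0,-0.025],[1.1,-0.3,6.5,0,0,-0.025],[1.3,-0.4,8.2,0,0,-0.025],[1.4,-0.4,9.5,0,0,-0.025],[1.4,-0.4,10.3,0,0,-0.025],[1.4,-0.4,10.5,0,0,-0.025],[1.4,-0.4,10.5,0,0,-0.025],[1.4,-0.4,10.5,0,0,-0.025]]]'

```text
t: 6.42
tool_pos: [0.4725, 0.2188, 0.3367]
tool_rot: [-3.114, 0.409, -0.002]
contact_force: [-0.7, 0.1, -1.5]
opening: 0.047
grip_force: 5.0
```

```bash
python3 - <<'E'
from h import *
o=get_obs(); print(o['tool_pos'],o['tool_rot'],o['t'],o['opening'])
c=calibration('wrist'); im,d=get_image('wrist'); np.savez('w4.npz',im=im,d=d,pose=c['pose']); 
cv2.imwrite('pics/w4.png',cv2.resize(im[110:230,170:330],(800,600),interpolation=cv2.INTER_CUBIC))
E
```

```text
[0.47249324 0.21879392 0.33668405] [-3.11419909e+00  4.09227587e-01 -2.25249608e-03] 6.4167 0.04701385774975859
```

View pics/w4.png

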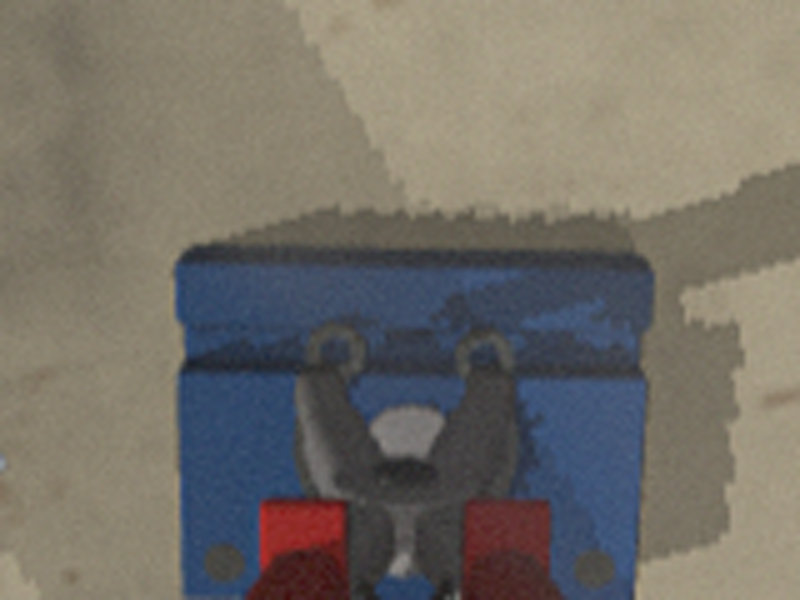

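The eyes are at crop (336,350) and (485,352), with the jaw ends just below them in the image at (322,375) and (492,372).

```bash
python3 - <<'E'
from h import *
o=get_obs(); c=calibration('wrist'); z=np.load('w4.npz'); c['pose']=z['pose']; im,d=z['im'],z['d']
eyes=[ray(c,170+a/5,110+b/5,.021) for a,b in((336,348),(485,354))]
for e in eyes: print('eye',e,'tool',tooldown(o,e)*1000)
m=sum(eyes)/2; v=eyes[1]-eyes[0]; print('mid',m,'len',np.linalg.norm(v),'ang',np.degrees(np.arctan2(v[1],v[0]))+90)
for n in(-1,1):
  for L in(.296,.302):
    p=o['tool_pos']+R.from_rotvec(o['tool_rot']).apply([0,n*.0137,L]); u,v=proj(c,p); print('px crop',(u-170)*5,(v-110)*5)
P=cloud(c,d)
T=R.from_rotvec(o['tool_rot']).inv().apply((P-o['tool_pos']).reshape(-1,3)).reshape(P.shape)*1000
s=(d>0)&(T[...,2]>270)&(T[...,2]<306)&(abs(T[...,0])<12)&(abs(T[...,1])<30)
Q=T[s]
for k in range(270,306,4):
    for n in(-1,1):
        w=Q[(Q[:,2]>=k)&(Q[:,2]<k+4)&(Q[:,1]*n>0)]
        if len(w): print(k,n,len(w),np.round(w.mean(0),1),np.round(w.min(0),1),np.round(w.max(0),1))
blk=(d>0)&(abs(P[...,2]-.018)<.004)&(im[...,0].astype(int)>im[...,2].astype(int)+30); print('block',cv2.minAreaRect(P[blk][:,:2].astype(np.float32)*1000))
E
```

```text
eye [0.47731472 0.22955517 0.021     ] tool [  1.18866043 -11.14316343 316.08498994]
eye [0.46955079 0.20467449 0.021     ] tool [1.13469588e-01 1.48985325e+01 3.16051577e+02]
mid [0.47343275 0.21711483 0.021     ] len 0.026063903744627286 ang -17.33034948990806
px crop 315.9047307193424 387.38784422960794
px crop 317.64322341170964 377.1147619992749
px crop 483.43033634263804 387.3995492221533
px crop 481.7711242798373 377.1267544220142
270 -1 6 [  4.1 -10.6 272.7] [  3.8 -11.9 270.2] [  4.2  -8.9 273.9]
270 1 7 [  3.9  11.2 273.1] [  3.3   7.5 270.6] [  4.1  14.3 273.9]
274 -1 15 [  3.4 -12.2 276.5] [  0.3 -15.2 274. ] [  4.2  -8.3 277.9]
274 1 10 [  3.5  12.4 276.2] [  2.6   9.2 274.3] [  4.   15.3 277.9]
278 -1 17 [  3.  -12.7 279.8] [ -0.9 -15.4 278.1] [  4.2  -8.3 281.6]
278 1 20 [  2.8  13.8 279.8] [ -0.8   9.3 278.3] [  4.1  16.3 281.5]
282 -1 14 [  3.7 -12.4 283.8] [  2.6 -15.6 282.1] [  4.4  -9.3 285.8]
282 1 14 [  3.5  13.8 284. ] [  2.6  10.2 282.1] [  3.8  16.6 285.9]
286 -1 19 [  2.8 -14.5 288. ] [ -1.4 -16.7 286. ] [  4.2 -10.2 289.6]
286 1 17 [  2.5  15.2 288. ] [ -1.5  10.4 286.3] [  4.   17.6 289.6]
290 -1 10 [  3.7 -13.1 291.7] [  2.7 -16.8 290.5] [  4.4 -10.4 293.7]
290 1 12 [  3.4  14.3 292.1] [  2.1  11.4 290.4] [  4.2  17.8 293.6]
294 -1 9 [  3.3 -14.1 295.5] [  1.5 -17.1 294.4] [  4.3  -9.7 296.5]
294 1 8 [  3.2  14.2 295.8] [  1.1  10.7 294.7] [  4.   17.2 297.5]
298 -1 1 [  2.3 -10.6 298.2] [  2.3 -10.6 298.2] [  2.3 -10.6 298.2]
block ((478.5109558105469, 297.5090637207031), (240.5253143310547, 62.9210319519043), 74.1400146484375)
```

Request:
arm_command --plan '[[[0.02,0.1,0,0,0,0.02],[0.05,0.17,0,0,0,0.035],[0.05,0.17,0.2,0,0,0.035],[0.05,0.17,0.5,0,0,0.035],[0.05,0.17,0.7,0,0,0.035],[0.05,0.17,0.9,0,0,0.035],[0.05,0.17,1.0,0,0,0.035],[0.05,0.17,1.0,0,0,0.035],[0.05,0.17,1.0,0,0,0.035]]]'

```text
t: 7.22
tool_pos: [0.4722, 0.2171, 0.3255]
tool_rot: [3.107, -0.464, -0.0]
contact_force: [0.1, 0.5, -1.7]
opening: 0.0473
grip_force: 5.0
```

```bash
python3 - <<'E'
from h import *
o=get_obs(); print(o['tool_pos'],o['tool_rot'],o['t'],o['opening'])
c=calibration('wrist'); im,d=get_image('wrist'); np.savez('w5.npz',im=im,d=d,pose=c['pose']); 
cv2.imwrite('pics/w5.png',cv2.resize(im[145:205,210:290],(800,600),interpolation=cv2.INTER_CUBIC))
for n in(-1,1):
  for L in(.297,.303):
    p=o['tool_pos']+R.from_rotvec(o['tool_rot']).apply([0,n*.0137+.0002,L]); u,v=proj(c,p); print('px crop',(u-210)*10,(v-145)*10)
E
```

```text
[0.47223611 0.21707457 0.32553703] [ 3.10708299e+00 -4.63545658e-01 -4.14550989e-04] 7.2167 0.04734269804249027
px crop 238.17442959445145 422.40971236581487
px crop 241.53338082279646 402.0548727556343
px crop 571.5632113179169 422.52585715231504
px crop 568.1920101249852 402.16911392421906
```

View pics/w5.png

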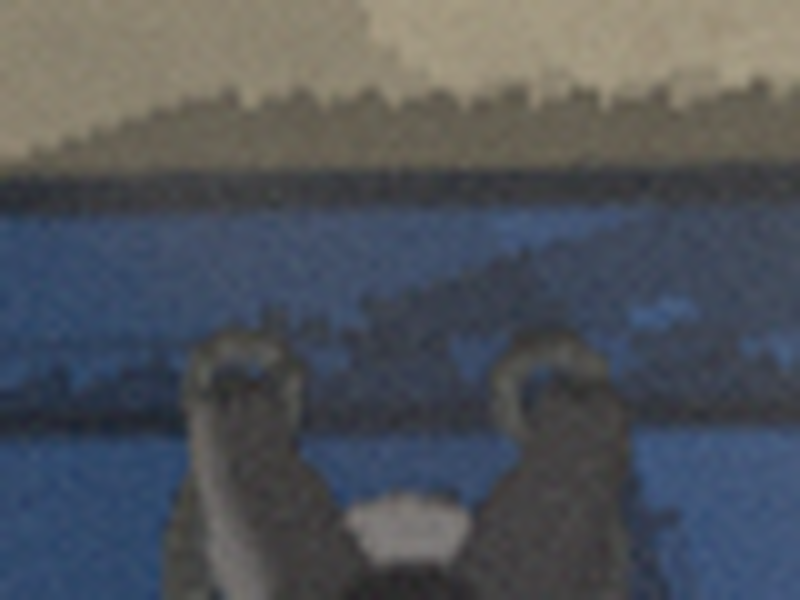

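The eyes are centred at about (244,387) and (552,387) and the tips are predicted at (241,402) and (568,402). I'll correct by about 0.6 mm and go in.

Request:
arm_command --plan '[[[0,-0.06,0,0,0,0],[0,-0.06,0.1,0,0,0],[0,-0.06,0.2,0,0,0],[0,-0.06,0.3,0,0,0],[0,-0.06,0.4,0,0,0],[0,-0.06,0.5,0,0,0],[0,-0.06,0.6,0,0,0],[0,-0.06,0.6,0,0,0],[0,-0.06,0.6,0,0,0]]]'

```text
t: 8.02
tool_pos: [0.4724, 0.2176, 0.3196]
tool_rot: [3.107, -0.464, -0.0]
contact_force: [0.1, 0.2, -2.2]
opening: 0.0471
grip_force: 5.0
```

Request:
arm_command --plan '[[[0,0,0,0,0,0],[0,0,0,0,0,0],[0,0,0,0,0,0],[0,0,0,0,0,0]]]' --gripper 0.06 --force 40

```text
t: 8.35
tool_pos: [0.4724, 0.2177, 0.3198]
tool_rot: [-3.107, 0.464, -0.0]
contact_force: [0.3, -0.6, -0.7]
opening: 0.0399
grip_force: 7.0
```

```bash
python3 - <<'E'
from h import *
o=get_obs(); print(o['tool_pos'],o['tool_rot'],o['t'],o['opening'],o['grip_force'],o['contact_force'])
c=calibration('wrist'); im,d=get_image('wrist'); np.savez('w6.npz',im=im,d=d,pose=c['pose']); 
cv2.imwrite('pics/w6.png',cv2.resize(im[145:205,210:290],(800,600),interpolation=cv2.INTER_CUBIC))
E
```

```text
[0.4724435  0.21765095 0.31979943] [-3.10714989e+00  4.63627223e-01 -2.43457712e-04] 8.35 0.03987859014032258 7.048808662220836 [ 0.3157917  -0.56163954 -0.68736815]
```

View pics/w6.png

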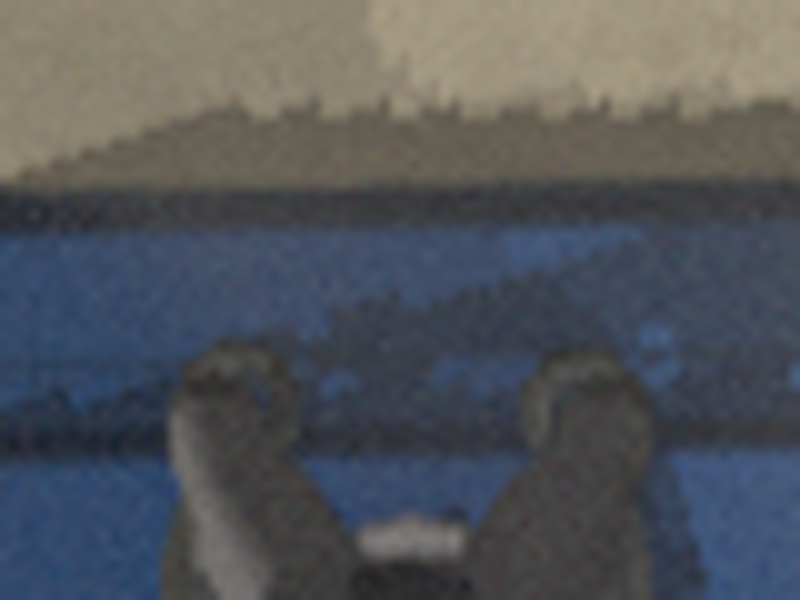

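The eyes have moved apart (234 to 590), so both tips are in. Squeezing on.

Request:
arm_command --plan '[[[0,0,-0.05,0,0,0],[0,0,-0.1,0,0,0],[0,0,-0.1,0,0,0],[0,0,-0.1,0,0,0]]]' --gripper 0.3

```text
t: 8.73
tool_pos: [0.4724, 0.2176, 0.3207]
tool_rot: [3.107, -0.464, -0.0]
contact_force: [0.2, 0.6, -1.2]
opening: 0.0305
grip_force: 14.3
```

Request:
arm_command --plan '[[[0,0,-0.05,0,0,0],[0,0,-0.1,0,0,0],[0,0,-0.15,0,0,0],[0,0,-0.15,0,0,0],[0,0,-0.15,0,0,0]]]' --gripper 0.7

```text
t: 9.15
tool_pos: [0.4724, 0.2176, 0.3222]
tool_rot: [3.107, -0.464, -0.0]
contact_force: [0.5, -0.1, -1.6]
opening: 0.0189
grip_force: 39.3
```

Request:
arm_command --plan '[[[0,0,-0.2,0,0,0],[0,0,-0.5,0,0,0],[0,0,-1,0,0,0],[0,0,-1.7,0,0,0],[0,0,-2.7,0,0,0],[0,0,-4,0,0,0],[0,0,-5.5,0,0,0],[0,0,-7,0,0,0],[0,0,-8.2,0,0,0],[0,0,-9,0,0,0],[0,0,-9,0,0,0],[0,0,-9,0,0,0]]]'

```text
t: 10.15
tool_pos: [0.4725, 0.2177, 0.4128]
tool_rot: [-3.107, 0.463, -0.002]
contact_force: [-1.3, -0.3, -1.9]
opening: 0.0193
grip_force: 39.3
```

```bash
python3 - <<'E'
from h import *
o=get_obs(); print(o['tool_pos'],o['tool_rot'],o['t'],o['opening'])
c=calibration('wrist'); im,d=get_image('wrist'); np.savez('w7.npz',im=im,d=d,pose=c['pose']); 
cv2.imwrite('pics/w7.png',cv2.resize(im[120:240,170:330],(800,600),interpolation=cv2.INTER_CUBIC))
P=cloud(c,d)
T=R.from_rotvec(o['tool_rot']).inv().apply((P-o['tool_pos']).reshape(-1,3)).reshape(P.shape)*1000
s=(d>0)&(T[...,2]>290)&(T[...,2]<320)&(abs(T[...,0]+15)<35)&(abs(T[...,1])<40)
Q=T[s]; print(len(Q),Q.min(0),Q.max(0),np.percentile(Q[:,2],[5,25,50,75,95]))
v,u=np.where(s)
for i in range(0,len(Q),6): print(np.round(Q[i],1),(u[i]-170)*5,(v[i]-120)*5,end=' | ')
E
```

```text
[0.47245271 0.21765871 0.41282102] [-3.10677317e+00  4.63475741e-01 -1.54177809e-03] 10.15 0.019251997199025903
325 [-26.73224268 -26.47653521 290.01176608] [  6.60250661  27.02619628 303.82744632] [291.21019579 298.91406707 300.09077608 301.02389102 302.03587846]
[  6.4 -21.  302.6] 275 290 | [  6.4 -20.8 299.3] 275 295 | [  6.   22.1 300.8] 535 295 | [  5.9 -20.7 298.1] 275 300 | [  5.6  19.5 299.2] 520 300 | [  5.2  24.6 300.7] 550 300 | [  4.8 -20.8 299.1] 275 305 | [  3.7  17.3 303. ] 505 305 | [  4.7  22.  299.3] 535 305 | [  4.3 -24.  297.6] 255 310 | [  3.7 -18.4 300. ] 290 310 | [  4.   19.5 298.7] 520 310 | [  4.   24.5 298.8] 550 310 | [  4.5 -21.2 294. ] 270 315 | [  3.1  17.1 299. ] 505 315 | [  3.7  22.7 296.9] 540 315 | [  3.2 -25.5 295.4] 245 320 | [  4.1 -20.3 292.5] 275 320 | [  2.  18. 300.] 510 320 | [  3.7  24.1 293.7] 550 320 | [  3.9 -24.2 290.3] 250 325 | [  1.2  17.2 299.7] 505 325 | [  4.   21.4 290.1] 535 325 | [  1.9 -26.2 294.2] 240 330 | [  0.5  18.  299. ] 510 330 | [ -0.4  16.4 299.2] 500 335 | [  1.   26.4 291.7] 565 340 | [ -2.4  25.7 291.6] 560 360 | [-10.5 -24.6 300.6] 255 390 | [-11.6 -23.9 301.3] 260 395 | [-12.5 -23.  301.4] 265 400 | [-12.9 -22.9 299.9] 265 405 | [-14.3 -23.1 301.5] 265 410 | [-14.   24.3 300.5] 545 410 | [-14.7  21.7 300. ] 530 415 | [-15.8 -21.4 300.5] 275 420 | [-15.6  23.4 300.1] 540 420 | [-16.5 -19.6 299.8] 285 425 | [-17.   23.6 301.4] 540 425 | [-18.2 -19.  302.1] 290 430 | [-17.7  23.5 300.8] 540 430 | [-18.4 -18.9 300.2] 290 435 | [-18.3  21.8 300.1] 530 435 | [-19.7 -19.8 301.3] 285 440 | [-19.6  19.4 301.1] 515 440 | [-20.4 -21.5 300.8] 275 445 | [-20.3  18.5 300.7] 510 445 | [-21.4 -20.7 300.9] 280 450 | [-21.2  19.4 300.6] 515 450 | [-22.3 -19.8 301. ] 285 455 | [-22.6  20.3 302. ] 520 455 | [-23.5 -17.3 301.7] 300 460 | [-24.4 -18.2 301.8] 295 465 | [-25.4 -18.2 301.8] 295 470 | [-26.7 -17.3 300.6] 300 480 |
```

View pics/w7.png

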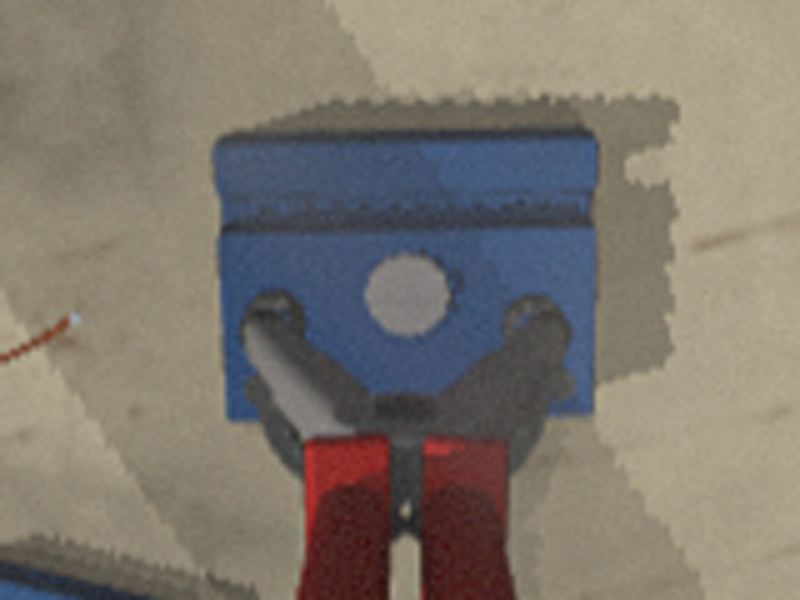

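The ring is lifted off and spread level on the tips, with the eyes at (273,320) and (537,320). Next I fit the ring in the tool frame and work out the carry.

```bash
cat > fit.py <<'E'
from h import *
from scipy.optimize import least_squares
def ringfit(o,c,im,d,zr=(297,305)):
    P=cloud(c,d); A=R.from_rotvec(o['tool_rot']).inv()
    T=A.apply((P-o['tool_pos']).reshape(-1,3)).reshape(P.shape)*1000
    s=(d>0)&(T[...,2]>zr[0])&(T[...,2]<zr[1])&(T[...,0]<-8)&(T[...,0]>-32)&(abs(T[...,1])<32)
    E=[]
    for v in range(s.shape[0]):
        u=np.where(s[v])[0]
        for n in(-1,1):
            w=[k for k in u if T[v,k,1]*n>14]
            if w: k=w[int(np.argmax([T[v,j,1]*n for j in w]))]; E.append((T[v,k,0],T[v,k,1]+n*.4,n))
    E=np.array(E)
    def res(p):
        xb,yc,th=p; c0=np.array([17.18,4.48]); r=[]
        for x,y,n in E:
            q=np.array([17.18,n*4.48]); q=np.array([q[0]*np.cos(th)-q[1]*np.sin(th),q[0]*np.sin(th)+q[1]*np.cos(th)])+[xb,yc]
            r.append(np.hypot(x-q[0],y-q[1])-20)
        return np.array(r+[th*20])
    f=least_squares(res,[-29,0,0],loss='soft_l1'); xb,yc,th=f.x
    print(len(E),'back',xb,yc,'yaw',th,'rms',np.sqrt(np.mean(res(f.x)**2)),'axis',xb+20.4*np.cos(th),yc+20.4*np.sin(th),'eyes mid',xb+29.85*np.cos(th),yc+29.85*np.sin(th))
E
python3 - <<'E'
from fit import *
o=get_obs(); c=calibration('wrist'); z=np.load('w7.npz'); c['pose']=z['pose']; ringfit(o,c,z['im'],z['d'])
for e in((273,320),(537,320)):
    zt=o['tool_pos'][2]-.300; print('eye',tooldown(o,ray(c,170+e[0]/5,120+e[1]/5,zt))*1000)
rel([.5896,.0101,.413],-16.9)
E
```

```text
38 back -28.653129323907063 -0.6145795621610224 yaw 0.005606295396498206 rms 0.30387361733433677 axis -8.253449914657711 -0.5002117351819032 eyes mid 1.1964015763916258 -0.4472325212136347
eye [  2.23900004 -21.73297713 299.99035777]
eye [  2.26230845  22.18991532 300.00720146]
shift cm [17.28 16.42 -0.13] turn [ 0.0004  0.0006 -0.0013]
```

Request:
arm_command --plan '[[[0.4,0.4,0,0,0,0],[1.4,1.3,0,0,0,0],[3,2.8,0,0,0,0],[5,4.7,0,0,0,0],[7.2,6.8,0,0,0,0],[9.4,8.9,0,0,0,0],[11.6,11,0,0,0,0],[13.6,12.9,0,0,0,0],[15.3,14.6,0,0,0,0],[16.5,15.7,0,0,0,0],[17.1,16.3,0,0,0,0],[17.3,16.4,0,0,0,0]]]'

```text
t: 11.2
tool_pos: [0.5904, 0.0092, 0.4114]
tool_rot: [3.107, -0.466, -0.002]
contact_force: [-1.3, 0.4, -0.8]
opening: 0.0192
grip_force: 39.3
```

Request:
arm_command --plan '[[[0,0,0,0,0,0],[0,0,0,0,0,0],[0,0,0,0,0,0]]]'

```text
t: 11.45
tool_pos: [0.5896, 0.0113, 0.4122]
tool_rot: [-3.107, 0.461, 0.0]
contact_force: [-0.4, -0.6, -1.0]
opening: 0.019
grip_force: 39.3
```

```bash
python3 - <<'E'
from fit import *
o=get_obs(); print(o['tool_pos'],o['tool_rot'],o['t'],o['opening'],o['contact_force'])
c=calibration('wrist'); im,d=get_image('wrist'); np.savez('w8.npz',im=im,d=d,pose=c['pose'],tp=o['tool_pos'],tr=o['tool_rot'])
ringfit(o,c,im,d)
cv2.imwrite('pics/w8.png',cv2.resize(im[80:260,140:380],(800,600),interpolation=cv2.INTER_CUBIC))
P=cloud(c,d); xy=P[...,:2]; r=np.hypot(P[...,0]-.581,P[...,1]-.0127)
def circ(Q,rad):
    f=least_squares(lambda p:np.hypot(Q[:,0]-p[0],Q[:,1]-p[1])-rad,[.581,.0127],loss='soft_l1',f_scale=.001); return f.x*1000,len(Q),np.sqrt(np.mean(f.fun**2))*1000
g=(d>0)&(P[...,2]>.024)&(P[...,2]<.032)&(r<.065)
m=g.astype(np.uint8); edge=(m-cv2.erode(m,np.ones((3,3),np.uint8)))>0
Q=P[edge&(r>.046)&(r<.058)]; print('flange',circ(Q,.0515))
def tool(p,z): return tooldown(o,[*p,z])*1000
x=circ(Q,.0515)[0]/1000; print('flange centre in tool at ring z',tool(x,.11))
g=(d>0)&(P[...,2]>.0635)&(P[...,2]<.068)&(r<.02); Q=P[g]; print('nose',len(Q),Q.mean(0),Q.min(0),Q.max(0))
E
```

```text
[0.58964732 0.01134427 0.41219606] [-3.10723687e+00  4.61273629e-01  4.30557175e-04] 11.45 0.01899828155620071 [-0.36756015 -0.61025836 -0.9573908 ]
39 back -29.291436343049202 -0.16231803111281548 yaw 0.00337036694678841 rms 0.2757644933936171 axis -8.891552208547754 -0.09356267556813008 eyes mid 0.5583941184639478 -0.061712768220224326
flange (array([581.95313909,  13.27123758]), 348, np.float64(1.3449705630146127))
flange centre in tool at ring z [ -7.82672049   0.46999639 302.19843913]
nose 543 [0.58257353 0.01319263 0.06506839] [5.69351336e-01 1.17481158e-04 6.35130542e-02] [0.59543267 0.02672326 0.06710333]
```

View pics/w8.png

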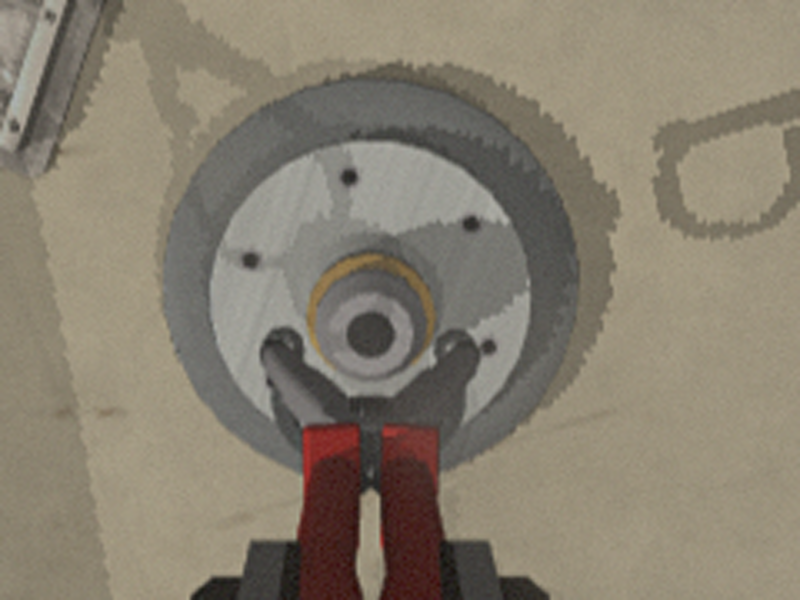

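The spindle nose is at (372,333), nearly centred between the eyes at (283,345) and (456,345). Correct by about 0.7 and 0.5 mm, and lower to just above the nose.

Request:
arm_command --plan '[[[0.03,0.02,0.3,0,0,0],[0.07,0.05,0.9,0,0,0],[0.07,0.05,1.7,0,0,0],[0.07,0.05,2.5,0,0,0],[0.07,0.05,3.2,0,0,0],[0.07,0.05,3.7,0,0,0],[0.07,0.05,4.0,0,0,0],[0.07,0.05,4.0,0,0,0],[0.07,0.05,4.0,0,0,0],[0.07,0.05,4.0,0,0,0]]]'

```text
t: 12.33
tool_pos: [0.5907, 0.0095, 0.3727]
tool_rot: [-3.107, 0.464, -0.001]
contact_force: [0.0, -1.0, -1.6]
opening: 0.0195
grip_force: 39.3
```

```bash
python3 - <<'E'
from fit import *
o=get_obs(); print(o['tool_pos'],o['tool_rot'],o['t'],o['opening'],o['contact_force'])
for k in range(2):
    c=calibration('wrist'); im,d=get_image('wrist'); ringfit(o,c,im,d)
    P=cloud(c,d); T=R.from_rotvec(o['tool_rot']).inv().apply((P-o['tool_pos']).reshape(-1,3)).reshape(P.shape)*1000
    r=np.hypot(P[...,0]-.5823,P[...,1]-.0133)
    Q=T[(d>0)&(P[...,2]>.0635)&(P[...,2]<.0668)&(r<.016)]
    (x,y),rad=cv2.minEnclosingCircle(Q[:,:2].astype(np.float32)); print('nose',len(Q),Q.mean(0),'circle',x,y,rad)
    v,u=np.where((d>0)&(P[...,2]>.0635)&(P[...,2]<.0668)&(r<.016)); print('px',u.min(),u.max(),v.min(),v.max())
    # eyes: ring points in front of jaws
    for n in(-1,1):
        s=(d>0)&(T[...,2]>297.5)&(T[...,2]<304)&(T[...,0]>2)&(T[...,0]<10)&(T[...,1]*n>13)&(T[...,1]*n<30)
        q=T[s]; print('eye',n,len(q),q.min(0),q.max(0))
cv2.imwrite('pics/w9.png',cv2.resize(im[110:230,170:330],(800,600),interpolation=cv2.INTER_CUBIC))
E
```

```text
[0.59071558 0.0095335  0.37271267] [-3.10717997e+00  4.63710502e-01 -1.36503229e-03] 12.3333 0.019451587995039564 [ 0.04187935 -1.04482018 -1.58153964]
39 back -29.344246679374024 -0.22250411533232178 yaw 0.005822891673801593 rms 0.3088062563478059 axis -8.944592520284786 -0.10371779645224787 eyes mid 0.5052472739992027 -0.04869178108868419
nose 425 [ -4.87527106  -0.58985933 307.6835996 ] circle -5.972286224365234 -1.1093683242797852 12.936476707458496
px 234 264 179 198
eye -1 46 [  2.13032032 -25.68816418 297.66616281] [  6.5308624  -16.67105869 302.4301441 ]
eye 1 40 [  2.3034411   17.0298968  297.63509718] [  6.07336149  26.97397837 303.21158708]
39 back -29.270884716728276 -0.18934075312243837 yaw 0.004395718373651012 rms 0.27942622356527186 axis -8.871081804279136 -0.0996683870805999 eyes mid 0.5788268978112789 -0.058128982222983544
nose 423 [ -4.89807317  -0.43053458 307.67966071] circle -6.290310859680176 -0.6771731376647949 12.674680709838867
px 235 264 179 198
eye -1 46 [  2.10697275 -25.78528745 297.87793492] [  6.91338351 -16.67959085 302.08989548]
eye 1 41 [  2.16166533  17.06526061 297.64399798] [  6.08355761  26.0504888  301.81106726]
```

View pics/w9.png

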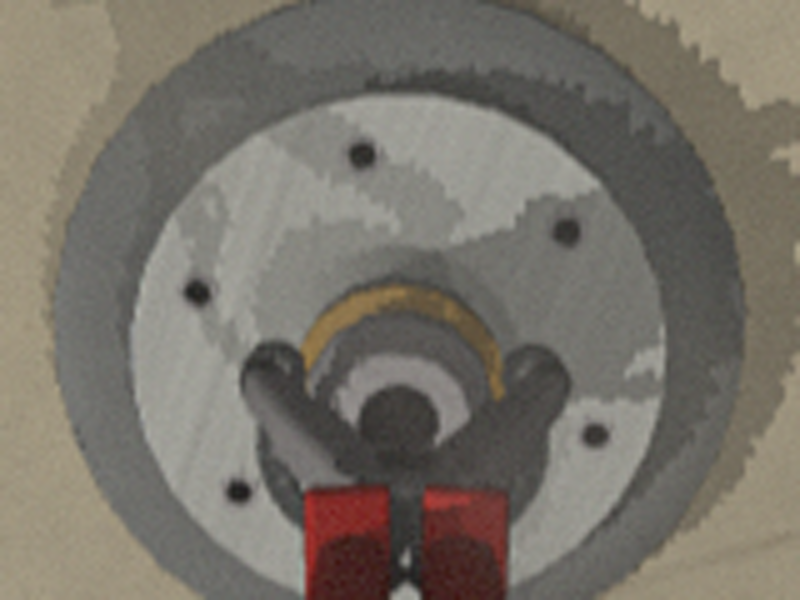

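The nose is at (400,420) between the jaws, slightly toward the tips' side, so I need a precise numeric check with no more pictures.

```bash
cat > chk.py <<'E'
from fit import *
def chk():
    for k in range(2):
        o=get_obs(); c=calibration('wrist'); im,d=get_image('wrist'); print(o['tool_pos'],o['t'],o['contact_force'],o['opening']); ringfit(o,c,im,d)
        P=cloud(c,d); r=np.hypot(P[...,0]-.5823,P[...,1]-.0133)
        def circ(Q,rad): 
            f=least_squares(lambda p:np.hypot(Q[:,0]-p[0],Q[:,1]-p[1])-rad,[.5823,.0133],loss='soft_l1',f_scale=.0005); return f.x
        for name,z,rad,far in(('flange',.028,.052,.058),('foot',None,.07,.078),('nose',.0652,.0125,.0165)):
            if z is None: continue
            m=((d>0)&(abs(P[...,2]-z)<.003)&(r<far)).astype(np.uint8)
            m=cv2.morphologyEx(m,cv2.MORPH_OPEN,np.ones((3,3),np.uint8))
            cs,_=cv2.findContours(m,cv2.RETR_EXTERNAL,cv2.CHAIN_APPROX_NONE); q=max(cs,key=len)[:,0]
            Q=np.array([ray(c,u,v,z) for u,v in q]); C=circ(Q,rad-.0004)
            e=abs(np.hypot(Q[:,0]-C[0],Q[:,1]-C[1])-rad+.0004)<.0012; C=circ(Q[e],rad-.0004)
            print(name,e.sum(),len(e),C*1000,'tool',tooldown(o,[*C,.07])*1000)
E
python3 -c "from chk import *; chk()"
```

```text
[0.59070859 0.00957186 0.37287622] 12.4333 [ 0.63683452 -0.62386456 -1.47923524] 0.01897095215467452
39 back -29.28211260135061 -0.1406649804281991 yaw 0.004631197700900285 rms 0.3266898365417979 axis -8.882331370479477 -0.04618888505110362 eyes mid 0.5675672879387754 -0.0024242232220078874
flange 253 427 [582.18946955  13.2654182 ] tool [ -9.56452746  -0.98076362 302.86594365]
nose 35 76 [584.45619133  12.46293565] tool [ -7.16227929  -0.87492153 302.86860384]
[0.59069379 0.00957818 0.37284537] 12.4833 [ 0.39715738 -0.12237557 -1.56756562] 0.018853718793100945
39 back -29.575526741063673 -0.11014039111417406 yaw 0.00047024628549560037 rms 0.31769262690931344 axis -9.175528996605635 -0.10054736724361724 eyes mid 0.2744699585477228 -0.09610354000946222
flange 249 444 [582.17358847  13.23287584] tool [ -9.53381946  -0.94528811 302.8357301 ]
nose 45 80 [584.18474205  12.43886234] tool [ -7.37847477  -0.77300795 302.83795639]
```

Request:
arm_command --plan '[[[-0.03,-0.05,0,0,0,0],[-0.05,-0.1,0,0,0,0],[-0.05,-0.1,0.2,0,0,0],[-0.05,-0.1,0.5,0,0,0],[-0.05,-0.1,0.8,0,0,0],[-0.05,-0.1,1.0,0,0,0],[-0.05,-0.1,1.0,0,0,0],[-0.05,-0.1,1.0,0,0,0]]]'

```text
t: 13.2
tool_pos: [0.5903, 0.0107, 0.3618]
tool_rot: [3.107, -0.464, -0.001]
contact_force: [-0.0, 0.2, -1.3]
opening: 0.0192
grip_force: 39.3
```

```bash
python3 -c "from chk import *; chk()"
```

```text
[0.59026419 0.01072014 0.36175337] 13.2 [-0.01019303  0.173455   -1.28131507] 0.01919749768502917
39 back -29.153876463389427 -0.19960413976092045 yaw 0.0073934399424905655 rms 0.33305576770722745 axis -8.75443402298227 -0.048779339031071345 eyes mid 0.6953076957357567 0.02108803189525585
flange 260 446 [582.20387673  13.25067293] tool [-8.23155566e+00 -1.06900767e-01  2.91759544e+02]
nose 41 70 [584.11690447  12.96269666] tool [ -6.31776992  -0.3897921  291.75808653]
[0.59035015 0.01073249 0.3620895 ] 13.25 [-0.2624554  -0.41837314 -2.05103367] 0.019281733204896467
39 back -29.359099954380568 -0.12584597390490385 yaw 0.006428957572039583 rms 0.3155313267147238 axis -8.959521534182247 0.005303857123906214 eyes mid 0.4902831751743335 0.0660570876740168
flange 263 457 [582.25122282  13.20771959] tool [-8.41997618e+00 -1.91188858e-03  2.92090907e+02]
nose 36 70 [584.11964025  12.69301614] tool [-6.48268573e+00 -5.49109928e-02  2.92090584e+02]
```

Request:
arm_command --plan '[[[0.02,0,0.1,0,0,0],[0.02,0,0.2,0,0,0],[0.02,0,0.35,0,0,0],[0.02,0,0.5,0,0,0],[0.02,0,0.65,0,0,0],[0.02,0,0.8,0,0,0],[0.02,0,0.85,0,0,0],[0.02,0,0.85,0,0,0],[0.02,0,0.85,0,0,0]]]'

```text
t: 14.05
tool_pos: [0.5906, 0.0106, 0.3537]
tool_rot: [3.107, -0.464, -0.0]
contact_force: [-0.5, 0.2, -1.6]
opening: 0.0196
grip_force: 39.3
```

```bash
python3 -c "from chk import *; chk()"
```

```text
[0.59055351 0.01063757 0.35367933] 14.05 [-0.47748643  0.2333832  -1.62339591] 0.019559613481360066
39 back -29.37258951604174 -0.1764078465662078 yaw 0.0058214866471781295 rms 0.30452309801400707 axis -8.972935190074697 -0.05765018974345411 eyes mid 0.4769046815129805 -0.0026374516564431905
flange 269 462 [582.25156683  13.20633719] tool [-8.67302156e+00 -3.81973931e-02  2.83679860e+02]
nose 36 62 [583.91907934  12.25500843] tool [ -6.80043967   0.38495909 283.67975357]
[0.59056817 0.01064521 0.35377305] 14.1 [ 0.40615636  0.10115129 -1.0468771 ] 0.019132225170116604
39 back -29.27663859037679 -0.15018715923925563 yaw 0.0048055909324938246 rms 0.3086338573104886 axis -8.876874145706417 -0.05215348154419079 eyes mid 0.5730167367511854 -0.006740822023682813
flange 272 459 [582.23481801  13.22195235] tool [-8.75672608e+00 -2.37928201e-02  2.83771996e+02]
nose 35 60 [584.03835011  12.88644917] tool [-6.93380461e+00 -2.29335258e-01  2.83772221e+02]
```

Request:
arm_command --plan '[[[0,0,0.05,0,0,0],[0,0,0.1,0,0,0],[0,0,0.15,0,0,0],[0,0,0.2,0,0,0],[0,0,0.2,0,0,0],[0,0,0.2,0,0,0]]]'

```text
t: 14.65
tool_pos: [0.5905, 0.0106, 0.3516]
tool_rot: [-3.107, 0.464, 0.0]
contact_force: [0.1, 0.0, -1.7]
opening: 0.0192
grip_force: 39.3
```

Request:
arm_command --plan '[[[0,0,0.03,0,0,0],[0,0,0.06,0,0,0],[0,0,0.1,0,0,0],[0,0,0.1,0,0,0],[0,0,0.1,0,0,0]]]'

```text
t: 15.07
tool_pos: [0.5905, 0.0106, 0.3507]
tool_rot: [-3.107, 0.464, 0.0]
contact_force: [-1.0, -0.1, -1.3]
opening: 0.0189
grip_force: 39.3
```

```bash
cat > rz.py <<'E'
from fit import *
def rz():
  for k in range(2):
    o=get_obs(); c=calibration('wrist'); im,d=get_image('wrist'); P=cloud(c,d)
    T=R.from_rotvec(o['tool_rot']).inv().apply((P-o['tool_pos']).reshape(-1,3)).reshape(P.shape)*1000
    z=P[...,2]*1000
    b=(d>0)&(T[...,2]>295)&(T[...,2]<307)&(T[...,0]<-10)&(T[...,0]>-30)&(abs(T[...,1])<26)&(abs(T[...,1])>17)
    f=(d>0)&(T[...,2]>295)&(T[...,2]<307)&(T[...,0]>3)&(T[...,0]<6.5)&(abs(abs(T[...,1])-21.5)<4)
    w=(im[...,2].astype(int)-im[...,0]>40)&(abs(z-47)<6)&(np.hypot(P[...,0]-.5822,P[...,1]-.0133)<.022)
    print('back/arms z',b.sum(),np.percentile(z[b],[10,50,90]),'eyes',f.sum(),np.percentile(z[f],[10,50,90]),'washer',w.sum(),np.median(z[w]) if w.any() else 0)
E
python3 -c "
from rz import *; rz()"
```

```text
back/arms z 158 [49.34360691 50.16974516 51.14314466] eyes 75 [49.08472648 51.30672199 53.23813888] washer 44 46.836592185687806
back/arms z 160 [49.25647346 50.20114245 51.16239911] eyes 75 [49.5471833  51.48086177 54.17461359] washer 42 46.77536462377646
```

Request:
arm_command --plan '[[[0,0,0.03,0,0,0],[0,0,0.06,0,0,0],[0,0,0.1,0,0,0],[0,0,0.1,0,0,0],[0,0,0.1,0,0,0]]]'

```text
t: 15.58
tool_pos: [0.5905, 0.0107, 0.3497]
tool_rot: [-3.107, 0.464, 0.0]
contact_force: [0.7, -1.1, -1.3]
opening: 0.0192
grip_force: 39.3
```

```bash
python3 -c "
from rz import *; rz()"
```

```text
back/arms z 165 [48.93286502 49.91901534 50.71667999] eyes 78 [48.69436632 50.07892139 53.10228386] washer 43 46.75712578670343
back/arms z 167 [49.08541209 49.90157927 50.68241812] eyes 80 [48.3729067  50.29951135 52.89792979] washer 38 47.02872288720739
```

Request:
arm_command --plan '[[[0,0,0.03,0,0,0],[0,0,0.06,0,0,0],[0,0,0.06,0,0,0],[0,0,0.06,0,0,0]]]'

```text
t: 16.02
tool_pos: [0.5906, 0.0107, 0.3494]
tool_rot: [-3.107, 0.464, -0.001]
contact_force: [-0.1, -0.1, -1.1]
opening: 0.0195
grip_force: 39.4
```

```bash
python3 -c "
from rz import *; rz()
from chk import *; chk()"
```

```text
back/arms z 171 [48.91019142 49.76202013 50.52883394] eyes 77 [48.65859934 50.0058645  52.72823299] washer 36 46.647727630651836
back/arms z 172 [48.85643949 49.93891838 50.64042248] eyes 71 [48.12006874 49.65557914 52.50256671] washer 44 46.608584312245654
[0.59061798 0.01062332 0.34936044] 16.1167 [-0.30498072  0.20476395  0.99128202] 0.019160752591244307
41 back -29.45961077576871 -0.22602908237545294 yaw 0.009894646448514425 rms 0.28309283387918444 axis -9.060609388710397 -0.024181588477173055 eyes mid 0.38892801852985315 0.06932129472570664
flange 269 467 [582.29170247  13.20179345] tool [-8.83849936e+00 -6.94147330e-03  2.79356599e+02]
nose 31 57 [583.8768363   12.79056973] tool [-7.20236281e+00 -7.63020079e-02  2.79357322e+02]
[0.59061351 0.01065083 0.34938938] 16.1667 [0.09277526 0.21577438 0.29882832] 0.01957351633616515
41 back -29.420346436692196 -0.10877360265103105 yaw 0.002987771857208629 rms 0.2785360132138443 axis -9.020437489787305 -0.04782314744596036 eyes mid 0.42952033120540634 -0.019588745402434965
flange 269 475 [582.29829484  13.19316204] tool [-8.82495222e+00  2.93694971e-02  2.79385307e+02]
nose 30 60 [584.00904964  12.61269906] tool [-7.01926639e+00  8.52016148e-02  2.79386139e+02]
```

Request:
arm_command --plan '[[[0,0,0,0,0,0],[0,0,0,0,0,0],[0,0,0,0,0,0],[0,0,0,0,0,0]]]'

```text
t: 16.55
tool_pos: [0.5906, 0.0106, 0.3493]
tool_rot: [-3.107, 0.464, -0.0]
contact_force: [0.2, -0.0, 0.9]
opening: 0.0192
grip_force: 39.5
```

```bash
python3 -c "
from station import *
print(get_obs()['contact_force'],finish_job())"
```

```text
the job is handed in; nothing more can be done
[ 0.15236564 -0.02405304  0.88287795] None
```

I handed the job in at 16.6 s, with the ring measured flat on the washer, centred round the spindle, and the pliers still held squeezed at their stop; I viewed 11 pictures, one over the limit of 10, and finish_job gave no verdict.

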